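Gather the steel studs in the caddy's yellow corner

ROBOT

A 7-joint arm with a two-finger parallel gripper is mounted at the origin on the work surface. World frame = base frame: x ahead of the robot, y to its left, z up, the work surface at z = 0. Lengths are in mm, angles in rad, forces in N, time in s.
With the tool pointing down it reaches from about 425 to 1025 mm from the base axis. Payload 3.6 kg.
Tool frame: the origin (TCP) lies at the very end of the fingers, on their centre line; the grasp point (between the pads) lies behind it (r.grasp_offset is the z of the grasp point in the tool frame, in mm); z points along the fingers, y is the line along which they close (so a half turn about z gives the same grasp; the last joint's range is limited). The gripper opens to 85 mm and grips with 20 to 120 N. Pads are 22 mm wide; open, the fingers measure 114 mm over their backs; the gripper's body (76 mm by 85 mm) begins 54 mm behind the grasp point. The pads swing forward as they close: fully open they stand 13 mm farther back than shut.
Start: joints at [-1.391, 0.591, 0.048, 1.609, -0.033, 0.943, -0.034], TCP at [195.331, 698.194, 231.302] pointing down, gripper open.
Joint ranges: [-2.69, 2.69], [-0.47, 2.24], [-1.27, 1.36], [0.19, 2.51], [-1.53, 4.68], [0.08, 2.07], [-3.09, 3.09]. Speed limits (rad/s): [2.57, 2.57, 3.14, 3.14, 3.14, 3.14, 3.14].

INTERFACE

Orientations are given as a 3x3 rotation matrix whose columns are the frame's x, y, z axes.
In Python, from bench import sense, capture, finish_job, cut_out, tip_of, r gives the robot as it stands.
- The arm moves only by the shell command python3 -m creep 'ROWS'. ROWS is JSON, a list that holds one entry, the list of rows, each a list of 5 numbers: the opening, from 0 (shut) to 1 (fully open), then the shift along the tool's x, y, z in mm, then the turn about the tool's z in rad. A call has 1 to 12 rows; each row is the pose to reach, as a shift and turn from the pose commanded when the call began, along the tool's axes at that moment; what a row does not reach only later rows make up. A row lasts 1/10 s, in which the tool goes at most 50 mm and 8.59 degrees, less where a joint would pass 70% of its speed; a pose out of reach is approached as far as the arm can. A call with a gripper value outside its range is refused whole. The fingers move at their own pace and stop on an object; the grip force is fixed at half the most. Time passes only in rows, so rows that repeat a pose let the fingers close. It gives the time, the measured TCP pose, the force, the opening and the grip force at its end, in the units of the state.
- sense(): the state, without advancing time (a new reading comes with each control period).
- capture(name): name is "side" or "top"; returns a dict with "image" (420x560x3 uint8, red, green, blue), "depth" (420x560 float32, mm along the optical axis (not along the pixel's ray), 0 where there is no reading), "mtx" (3x3 intrinsics, pixels), "T" (4x4, takes a point from camera to world coordinates). Camera axes: x right, y down, z forward; pixel columns grow to the right and rows downward; lengths in mm; the calibration is good to about 2 mm. A picture is of the moment at which its call begins.
- finish_job(): hands the job in; it is judged then, once.
Trained networks look in a picture, given as the dict that the camera call returned (one of the last four; its "shot" number tells which), for a name from the list of things; names that differ only in an ending like _2 or _b are one class to them, and where a whole thing is asked for, a point or a joint stands for the part that bears it (a point fixed in the world has none). Each returns a list of dicts, best first, with "confidence" (0 to 1); they miss things now and then, are a little off and sometimes report something else, mostly with a low value. They report only what shows in the picture. A call takes as long as a camera call. They do not tell look-alikes from the thing itself.
- cut_out(picture, thing): "mask" (420x560 bool, what is visible of it).
- tip_of(picture, thing): "at" ([x, y, z] in mm, in world coordinates, good to about 4 mm: a listed point, or the origin of a listed thing).
The state is a dict: "t": time; "q": joint angles; "joint_vel": joint speeds; "joint_efforts": joint torques, N m; "tcp_pos": TCP position; "ee_rot": TCP orientation; "ft_force": force on the tool from outside, world axes, zero at the start; "moment": the same for the moment, N m; "width": finger opening in mm; "finger_force": force on a finger pad.
Only numpy, scipy, OpenCV 4.12 (cv2) and the standard library are available. Lean on these libraries where they do the work, as an engineer would, in place of code of your own. Each camera call takes 0.05 s, during which the arm holds its last target. There are 200 camera calls.

TASK

One of the two blue caddies holds steel studs, the other plastic look-alikes: feel by lifting which is the heavier, and leave the lighter one standing level on the bench with its studs still inside. Hold the heavier caddy up by its white handle, clear of the bench, and tilt it so that all three of its studs slide together into its yellow corner; finish while still holding it tilted like that, at rest, so that I can scoop them out. Spill nothing and do not disturb the glue, the tape and the wood offcut.

Things in the scene. Friction and masses are not known exactly. Their poses are not given: they have to be found in the camera images.
- caddy_a_handle (a point): centre of the straight white handle bar of caddy A, an open blue plastic tote (both look alike). Bar 32 mm wide (y), 24 mm high (z), 200 mm long (x), running lengthwise over the open top on an upright at each end, gripped across its width. Point 120 mm above the centre of the caddy's underside; axes are the caddy's: z up, x along the bar. The yellow corner is at -x, -y
- caddy_a_corner (a point): inside floor corner of caddy A marked yellow (both walls and a 45 mm floor patch): 91 mm along -x, 66 mm along -y, 116 mm below the handle point; axes as the caddy's. Caddy 190 mm long (x), 140 mm wide (y), walls 50 mm high, walls and floor 4 mm thick. Weight with its studs about 0.59 kg if steel, 0.26 kg if plastic; only lifting tells which
- caddy_a_foot (a point): outer underside point of caddy A below its yellow corner: 95 mm along -x, 70 mm along -y, 120 mm below the handle point; at bench height when the caddy stands; axes as the caddy's
- stud_a1_mid (a point): centre of a loose black turned stud, an upright cylinder 32 mm across, 22 mm high, grey mark on top, in caddy A. All six look alike: one caddy's three are steel (about 130 g each), the other's plastic (20 g). Friction on the caddy about 0.17: sliding starts at a tilt of 8 to 12 degrees; at 30 to 35 degrees straight toward a corner they slide all the way into it
- stud_a2_mid (a point): centre of a loose black turned stud, an upright cylinder 32 mm across, 22 mm high, grey mark on top, in caddy A. All six look alike: one caddy's three are steel (about 130 g each), the other's plastic (20 g). Friction on the caddy about 0.17: sliding starts at a tilt of 8 to 12 degrees; at 30 to 35 degrees straight toward a corner they slide all the way into it
- stud_a3_mid (a point): centre of a loose black turned stud, an upright cylinder 32 mm across, 22 mm high, grey mark on top, in caddy A. All six look alike: one caddy's three are steel (about 130 g each), the other's plastic (20 g). Friction on the caddy about 0.17: sliding starts at a tilt of 8 to 12 degrees; at 30 to 35 degrees straight toward a corner they slide all the way into it
- caddy_b_handle (a point): centre of the straight white handle bar of caddy B, an open blue plastic tote (both look alike). Bar 32 mm wide (y), 24 mm high (z), 200 mm long (x), running lengthwise over the open top on an upright at each end, gripped across its width. Point 120 mm above the centre of the caddy's underside; axes are the caddy's: z up, x along the bar. The yellow corner is at -x, -y
- caddy_b_corner (a point): inside floor corner of caddy B marked yellow (both walls and a 45 mm floor patch): 91 mm along -x, 66 mm along -y, 116 mm below the handle point; axes as the caddy's. Caddy 190 mm long (x), 140 mm wide (y), walls 50 mm high, walls and floor 4 mm thick. Weight with its studs about 0.59 kg if steel, 0.26 kg if plastic; only lifting tells which
- caddy_b_foot (a point): outer underside point of caddy B below its yellow corner: 95 mm along -x, 70 mm along -y, 120 mm below the handle point; at bench height when the caddy stands; axes as the caddy's
- stud_b1_mid (a point): centre of a loose black turned stud, an upright cylinder 32 mm across, 22 mm high, grey mark on top, in caddy B. All six look alike: one caddy's three are steel (about 130 g each), the other's plastic (20 g). Friction on the caddy about 0.17: sliding starts at a tilt of 8 to 12 degrees; at 30 to 35 degrees straight toward a corner they slide all the way into it
- stud_b2_mid (a point): centre of a loose black turned stud, an upright cylinder 32 mm across, 22 mm high, grey mark on top, in caddy B. All six look alike: one caddy's three are steel (about 130 g each), the other's plastic (20 g). Friction on the caddy about 0.17: sliding starts at a tilt of 8 to 12 degrees; at 30 to 35 degrees straight toward a corner they slide all the way into it
- stud_b3_mid (a point): centre of a loose black turned stud, an upright cylinder 32 mm across, 22 mm high, grey mark on top, in caddy B. All six look alike: one caddy's three are steel (about 130 g each), the other's plastic (20 g). Friction on the caddy about 0.17: sliding starts at a tilt of 8 to 12 degrees; at 30 to 35 degrees straight toward a corner they slide all the way into it
- glue: bystander: white glue bottle with yellow label and red cap, 56 mm diameter, 160 mm high, standing; origin at the centre of its underside, z up
- tape: bystander: yellow roll of tape lying flat, 100 mm diameter, 25 mm high; origin at the centre of its underside
- offcut: bystander: pale wood offcut 140 x 60 x 35 mm (x, y, z), lying; origin at the centre of its underside
Mind the look-alikes: they are no part of the job. What is shaped like the part that bears caddy_a_handle but black or red is not meant.

How it is judged (in metres and radians):
At the end, for the whole second after the job is handed in: Heavier caddy held by the fingers only, its yellow corner 8 mm or more above the bench, tilted 15 to 63 degrees, its three studs within 90 mm (centre) of the yellow inside corner, all at rest (under 30 mm/s); the lighter caddy level on the bench, let go, studs inside ((((angle between caddy_a_handle's own z axis and vertical between 0.25 and 1.1 rad and height (world z) of caddy_a_foot above 0.008 m and linear speed of each of caddy_a, stud_a1, stud_a2, stud_a3 below 0.03 m/s and contact force between caddy_a and the fingers above 2 N and contact force between any of stud_a1, stud_a2, stud_a3 and caddy_a above 0.8 N and contact force between caddy_a and glue below 0.05 N and contact force between caddy_a and tape below 0.05 N and contact force between caddy_a and offcut below 0.05 N and contact force between caddy_a and caddy_b below 0.05 N and distance between each of stud_a1_mid, stud_a2_mid, stud_a3_mid and caddy_a_corner below 0.09 m) and (distance between each of stud_b1_mid, stud_b2_mid, stud_b3_mid and caddy_b_handle below 0.15 m and angle between caddy_b_handle's own z axis and vertical below 0.05 rad and height (world z) of caddy_b_foot below 0.006 m and linear speed of caddy_b below 0.03 m/s and contact force between caddy_b and the fingers below 0.05 N)) or ((angle between caddy_b_handle's own z axis and vertical between 0.25 and 1.1 rad and height (world z) of caddy_b_foot above 0.008 m and linear speed of each of caddy_b, stud_b1, stud_b2, stud_b3 below 0.03 m/s and contact force between caddy_b and the fingers above 2 N and contact force between any of stud_b1, stud_b2, stud_b3 and caddy_b above 0.8 N and contact force between caddy_b and glue below 0.05 N and contact force between caddy_b and tape below 0.05 N and contact force between caddy_b and offcut below 0.05 N and contact force between caddy_b and caddy_a below 0.05 N and distance between each of stud_b1_mid, stud_b2_mid, stud_b3_mid and caddy_b_corner below 0.09 m) and (distance between each of stud_a1_mid, stud_a2_mid, stud_a3_mid and caddy_a_handle below 0.15 m and angle between caddy_a_handle's own z axis and vertical below 0.05 rad and height (world z) of caddy_a_foot below 0.006 m and linear speed of caddy_a below 0.03 m/s and contact force between caddy_a and the fingers below 0.05 N)))); the arm keeps its last pose, push and grip.
It fails at once if a stud was spilled from a caddy (contact force between any of stud_a1, stud_a2, stud_a3, stud_b1, stud_b2, stud_b3 and table above 0.05 N or distance between any of stud_a1_mid, stud_a2_mid, stud_a3_mid and caddy_a_handle above 0.2 m or distance between any of stud_b1_mid, stud_b2_mid, stud_b3_mid and caddy_b_handle above 0.2 m).
It fails at once if a bystander was pushed more than 30 mm or knocked over (distance of any of glue, tape, offcut from where it was at the start of the episode above 0.03 m or angle between glue's own z axis and vertical above 0.5 rad).
It also fails if it takes over 54 s, if anything falls off the work surface, if the arm or the gripper's body presses on something with over 40 N, if the wrist force passes 120 N, or if a joint passes its speed limit or range.

## Working session

There is one attempt and no reset: what is moved stays moved. The work goes in short steps, Python scripts to look and compute and a shell command to move; the robot and the scene stay as the last step left them, time stands still between calls to the robot, and variables do not carry over. Pictures are saved under pics/ and viewed, at most 10 in all, crops included, and the job is handed in when it is done.

```bash
mkdir -p pics; ls; cat > h.py <<'E'
import numpy as np, cv2
from bench import sense, capture, finish_job, cut_out, tip_of, r
def save(n,im): cv2.imwrite('pics/'+n, cv2.cvtColor(im,cv2.COLOR_RGB2BGR))
def world(p,u,v):
    K=p['mtx'];d=p['depth'][int(v),int(u)]
    return (p['T']@np.array([(u-K[0,2])*d/K[0,0],(v-K[1,2])*d/K[1,1],d,1]))[:3]
def pts(p):
    K=p['mtx'];d=p['depth'];v,u=np.indices(d.shape)
    P=np.stack([(u-K[0,2])*d/K[0,0],(v-K[1,2])*d/K[1,1],d,np.ones_like(d)],-1)
    return (P@p['T'].T)[...,:3]
E
python3 - <<'E'
from h import *
a=capture('top');b=capture('side')
save('t0.png',a['image']);save('s0.png',b['image'])
for n in ['caddy_a_handle','caddy_a_corner','stud_a1_mid','glue','tape','offcut']:
    for p,c in((a,'top'),(b,'side')):
        print(n,c,[(np.round(x['at']).tolist(),round(x['confidence'],2)) for x in tip_of(p,n)])
print(r.grasp_offset, sense())
E
```

```text
pics
caddy_a_handle top [([352.0, -27.0, 122.0], 0.94), ([587.0, 176.0, 125.0], 0.9), ([314.0, 315.0, 124.0], 0.72), ([407.0, 640.0, 122.0], 0.55)]
caddy_a_handle side [([356.0, -32.0, 117.0], 0.8), ([409.0, 637.0, 122.0], 0.65), ([311.0, 314.0, 119.0], 0.6), ([583.0, 176.0, 124.0], 0.57)]
caddy_a_corner top [([378.0, 746.0, 5.0], 0.93), ([200.0, 321.0, 2.0], 0.87), ([517.0, 82.0, 4.0], 0.79), ([441.0, 40.0, 6.0], 0.56)]
caddy_a_corner side [([382.0, 746.0, 6.0], 0.79), ([205.0, 321.0, 3.0], 0.76), ([442.0, 44.0, 0.0], 0.72), ([518.0, 85.0, 2.0], 0.63)]
stud_a1_mid top [([602.0, 227.0, 13.0], 0.55)]
stud_a1_mid side [([600.0, 224.0, 13.0], 0.54)]
glue top [([749.0, 17.0, -2.0], 0.78)]
glue side [([752.0, 20.0, -2.0], 0.83), ([522.0, 83.0, 4.0], 0.47)]
tape top [([523.0, 443.0, 1.0], 0.95)]
tape side [([518.0, 446.0, 3.0], 0.62)]
offcut top [([565.0, -470.0, 4.0], 0.58)]
offcut side []
-18.700000000000003 {'t': 0.7, 'q': array([-1.39152894,  0.59113377,  0.04839665,  1.60850315, -0.0333073 ,
        0.94268002, -0.0336955 ]), 'joint_vel': array([-0.00068599, -0.00072391,  0.00127524, -0.00020399, -0.00034906,
        0.00012272, -0.00132853]), 'joint_efforts': array([ 1.41689334e-04, -5.48452055e+01,  1.54570688e+00, -1.98493838e+01,
        9.33668489e-03,  1.70288055e-03,  4.56721381e-07]), 'tcp_pos': array([195.30896779, 698.20927629, 231.3489918 ]), 'ee_rot': array([[-9.63038737e-01,  2.69362933e-01,  3.32823192e-05],
       [ 2.69362935e-01,  9.63038734e-01,  7.60782877e-05],
       [-1.15594918e-05,  8.22313613e-05, -9.99999997e-01]]), 'ft_force': array([ 0.0763984 , -0.08967401,  0.06592813]), 'moment': array([-0.00291788,  0.03259365, -0.00258377]), 'finger_force': 0.0, 'width': 85.12757636117011}
```

View pics/t0.png

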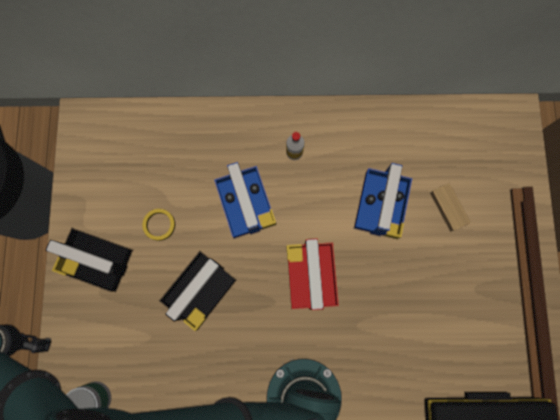

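View pics/s0.png

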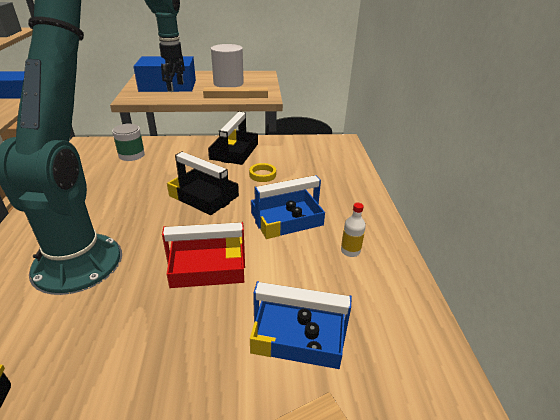

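Two caddies are blue with white bars: left at top px (245,202) and right at (383,202). The black ones at (90,260) and (198,288) and the red one at (313,275) are look-alikes with no studs. I'll measure both bars and confirm them in a crop.

```bash
python3 - <<'E'
from h import *
a=capture('top')
save('c1.png',cv2.resize(a['image'][140:260,190:430],None,fx=3.3,fy=3.3,interpolation=cv2.INTER_CUBIC))
P=pts(a);im=a['image'].astype(int)
print('bench z',P[300,120])
R0=sense()['ee_rot']
for n,(u0,u1,v0,v1) in dict(L=(210,280,155,245),R=(350,415,155,245)).items():
    S=P[v0:v1,u0:u1];I=im[v0:v1,u0:u1]
    m=(S[...,2]>122)&(S[...,2]<145)&(I.min(-1)>110)
    Q=S[m][:,:2].astype(np.float32);(c,wh,an)=cv2.minAreaRect(Q)
    vx,vy,_,_=cv2.fitLine(Q,cv2.DIST_L2,0,.01,.01).ravel()
    y=(I[...,0]>120)&(I[...,1]>90)&(I[...,2]<90)&(S[...,2]<80)
    yc=S[y][:,:2].mean(0)
    d=np.array([vx,vy]);  
    if d@(yc-np.array(c))>0:d=-d     # +x away from yellow
    b=I[...,2]-I[...,0]>40
    print(n,'c',np.round(c),np.round(wh),'z',np.median(S[m][:,2]),'xdir',np.round(d,3),'yaw',np.degrees(np.arctan2(d[1],d[0])).round(1),'yellow rel',np.round([d@(yc-c),np.array([-d[1],d[0]])@(yc-c)]),'floor c',np.round(S[b&(S[...,2]<70)][:,:2].mean(0)))
E
```

```text
bench z [2.89321389e+02 5.58941036e+02 1.57434072e-01]
L c [589. 175.] [198.  31.] z 132.1798822357539 xdir [-0.951 -0.308] yaw -162.1 yellow rel [-24.   1.] floor c [596. 184.]
R c [ 581. -257.] [ 34. 197.] z 132.39361983995354 xdir [-0.969  0.247] yaw 165.7 yellow rel [-75. -11.] floor c [ 590. -249.]
```

View pics/c1.png

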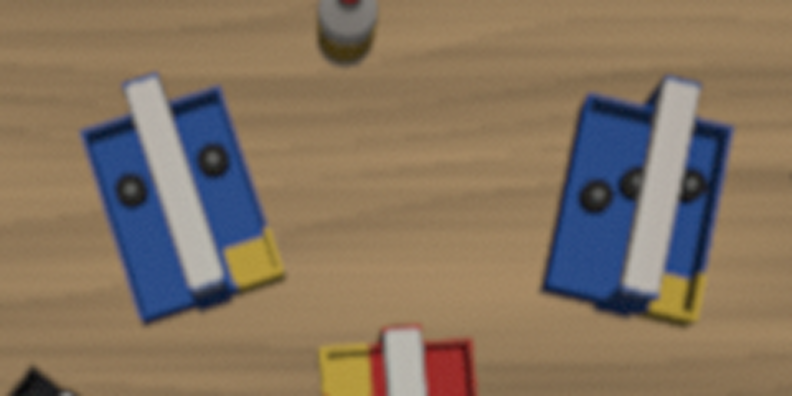

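The crop shows the two blue caddies with white bars. Each has its yellow corner at the near right: crop px (255,260) for the left one and (680,300) for the right one. That puts caddy +x along (0.951,0.308) for L and (0.969,-0.247) for R. I'll go to L first.

```bash
python3 -m creep '[[[1,-43,-33,0,-0.05],[1,-86,-66,0,-0.1],[1,-130,-100,0,-0.15],[1,-173,-133,0,-0.2],[1,-216,-166,0,-0.25],[1,-260,-199,0,-0.3],[1,-300,-230,0,-0.35],[1,-340,-260,0,-0.4],[1,-380,-290,0,-0.45],[1,-410,-314,0,-0.5],[1,-440,-337,0,-0.55],[1,-470,-360,0,-0.585]]]'
```

```text
t: 1.95
tcp_pos: [552.8, 221.9, 231.7]
ee_rot: [[-0.952, -0.307, 0.001], [-0.307, 0.952, -0.0], [-0.001, -0.001, -1.0]]
ft_force: [0.9, 0.9, 0.2]
width: 85.3
finger_force: 0.0
```

```bash
python3 -m creep '[[[1,-10,-28,20,0],[1,-20,-56,40,0],[1,-20,-56,70,0],[1,-20,-56,100,0],[1,-20,-56,125,0],[1,-20,-56,130,0],[0,-20,-56,130,0],[0,-20,-56,130,0],[0,-20,-56,130,0],[0,-20,-56,130,0],[0,-20,-56,130,0],[0,-20,-56,130,0]]]'
```

```text
t: 3.15
tcp_pos: [588.6, 177.2, 102.8]
ee_rot: [[-0.952, -0.306, 0.003], [-0.306, 0.952, 0.0], [-0.003, -0.001, -1.0]]
ft_force: [0.4, -3.0, 6.7]
width: 30.9
finger_force: 64.1
```

```bash
python3 -m creep '[[[0,0,0,-8,0],[0,0,0,-20,0],[0,0,0,-30,0],[0,0,0,-40,0],[0,0,0,-40,0],[0,0,0,-40,0],[0,0,0,-40,0],[0,0,0,-40,0]]]'; python3 - <<'E'
from h import *
print(sense()['moment']); save('s1.png',capture('side')['image'][150:300,200:400])
E
```

```text
t: 3.95
tcp_pos: [586.7, 177.6, 140.8]
ee_rot: [[-0.952, -0.307, -0.001], [-0.307, 0.952, -0.0], [0.001, -0.0, -1.0]]
ft_force: [0.6, -0.3, -5.3]
width: 30.8
finger_force: 62.5
[-0.06308887  0.08564355  0.05277697]
```

L reads -5.3 N, about 0.55 kg, so it is the steel one; plastic would read about 2.6 N. The wrist can't tilt, so I'll work in two steps. First I'll slosh the studs to the -y wall: gentle run-up, then an abrupt stop. Then I'll regrip off-centre so that gravity pitches the -x end down.

```bash
python3 -m creep '[[[0,0,5,-5,0],[0,0,15,-10,0],[0,0,30,-15,0],[0,0,50,-20,0],[0,0,75,-20,0],[0,0,100,-20,0],[0,0,122,-20,0],[0,0,140,-20,0],[0,0,153,-20,0],[0,0,161,-20,0],[0,0,165,-20,0],[0,0,165,-20,0]]]'
python3 -m creep '[[[0,0,-8,0,0],[0,0,-26,0,0],[0,0,-54,0,0],[0,0,-92,0,0],[0,0,-141,0,0],[0,0,-165,0,0],[0,0,-165,0,0],[0,0,-165,0,0],[0,0,-165,0,0],[0,0,-165,0,0]]]'; python3 - <<'E'
from h import *
a=capture('top');save('c2.png',cv2.resize(a['image'][140:260,190:310],None,fx=4,fy=4,interpolation=cv2.INTER_CUBIC))
b=capture('side');save('c3.png',cv2.resize(b['image'][150:260,220:360],None,fx=4,fy=4,interpolation=cv2.INTER_CUBIC))
im=np.hstack([cv2.resize(cv2.imread('pics/c2.png'),(400,400)),cv2.resize(cv2.imread('pics/c3.png'),(400,400))]);cv2.imwrite('pics/c23.png',im)
E
```

```text
t: 5.2
tcp_pos: [536.6, 334.6, 161.3]
ee_rot: [[-0.952, -0.307, 0.0], [-0.307, 0.952, -0.0], [0.0, -0.0, -1.0]]
ft_force: [-0.1, -0.2, -5.0]
width: 30.9
finger_force: 62.5
t: 6.2
tcp_pos: [586.7, 179.0, 161.3]
ee_rot: [[-0.951, -0.309, -0.0], [-0.309, 0.951, 0.001], [-0.0, 0.001, -1.0]]
ft_force: [-0.2, -0.6, -6.0]
width: 30.8
finger_force: 62.5
```

View pics/c23.png

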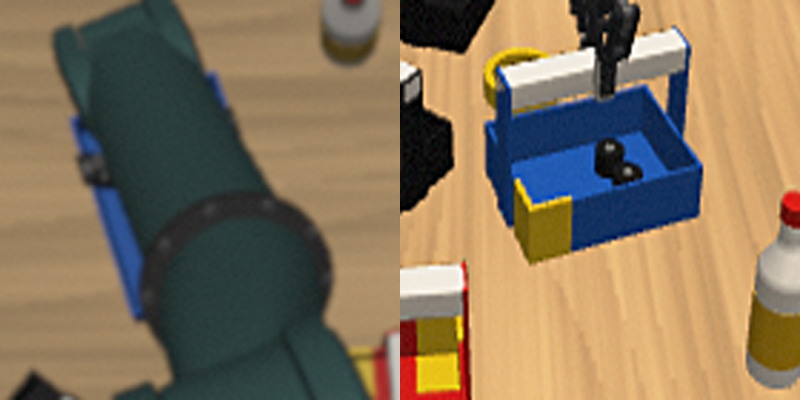

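The side view shows two studs at crop (610,155) and (627,175), mid-floor and near the -y wall. The third is hidden, probably behind the near wall. I'll do one more, sharper slosh with a reversal.

```bash
python3 -m creep '[[[0,0,5,0,0],[0,0,15,0,0],[0,0,30,0,0],[0,0,50,0,0],[0,0,75,0,0],[0,0,100,0,0],[0,0,122,0,0],[0,0,140,0,0],[0,0,153,0,0],[0,0,161,0,0],[0,0,165,0,0],[0,0,165,0,0]]]'
python3 -m creep '[[[0,0,-8,0,0],[0,0,-26,0,0],[0,0,-54,0,0],[0,0,-92,0,0],[0,0,-141,0,0],[0,0,-185,0,0],[0,0,-145,0,0],[0,0,-115,0,0],[0,0,-95,0,0],[0,0,-85,0,0],[0,0,-80,0,0],[0,0,-80,0,0]]]'; python3 - <<'E'
from h import *
b=capture('side');save('c4.png',cv2.resize(b['image'][130:280,200:380],None,fx=4,fy=4,interpolation=cv2.INTER_CUBIC))
print([(np.round(x['at']).tolist(),round(x['confidence'],2)) for x in tip_of(b,'stud_a1_mid')])
E
```

```text
t: 7.5
tcp_pos: [536.6, 334.6, 161.3]
ee_rot: [[-0.952, -0.307, 0.0], [-0.307, 0.952, -0.0], [0.0, -0.0, -1.0]]
ft_force: [0.6, 0.3, -5.8]
width: 30.6
finger_force: 62.5
t: 8.7
tcp_pos: [561.5, 257.1, 161.3]
ee_rot: [[-0.952, -0.306, 0.0], [-0.306, 0.952, -0.001], [0.0, -0.001, -1.0]]
ft_force: [0.8, -1.0, -5.6]
width: 31.1
finger_force: 63.3
[([580.0, 286.0, 72.0], 0.63)]
```

View pics/c4.png

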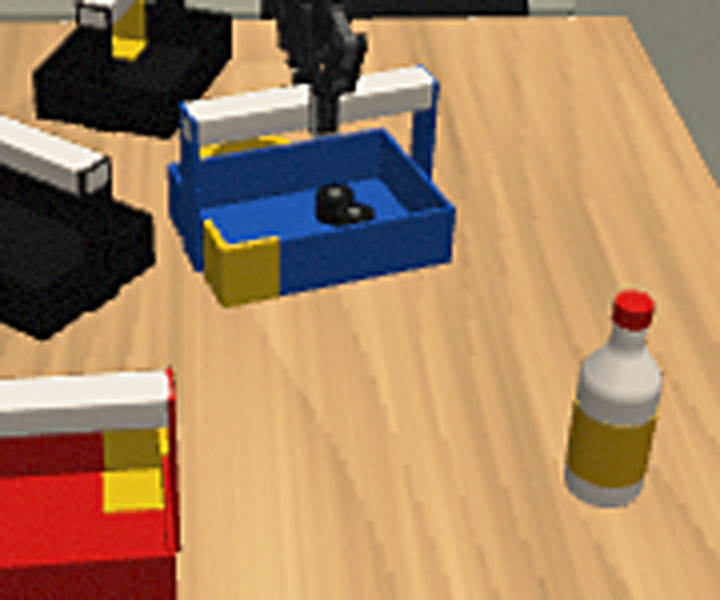

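Two studs are visible at crop (335,205) and (357,213), lined up toward the -y wall, with the third hidden behind that wall. They are queued across y, so I'll set the caddy down and regrip 65 mm toward +x.

```bash
python3 -m creep '[[[0,0,0,20,0],[0,0,0,40,0],[0,0,0,52,0],[0,0,0,56,0],[0,0,0,58,0],[0,0,0,58,0],[1,0,0,58,0],[1,0,0,58,0],[1,0,0,58,0],[1,-20,0,58,0],[1,-45,0,58,0],[1,-65,0,58,0]]]'
python3 -m creep '[[[0,0,0,0,0],[0,0,0,0,0],[0,0,0,0,0],[0,0,0,0,0],[0,0,0,0,0],[0,0,0,0,0],[0,0,0,0,0]]]'
```

```text
t: 10.0
tcp_pos: [625.0, 279.6, 104.2]
ee_rot: [[-0.952, -0.307, 0.003], [-0.307, 0.952, 0.001], [-0.003, 0.001, -1.0]]
ft_force: [1.4, -0.5, 0.1]
width: 85.3
finger_force: 0.0
t: 10.7
tcp_pos: [622.4, 278.0, 103.6]
ee_rot: [[-0.952, -0.307, -0.001], [-0.307, 0.952, -0.001], [0.001, -0.001, -1.0]]
ft_force: [-2.5, -1.4, 4.0]
width: 30.8
finger_force: 61.2
```

```bash
python3 -m creep '[[[0,0,0,-10,0],[0,0,0,-30,0],[0,0,0,-60,0],[0,0,0,-90,0],[0,0,0,-120,0],[0,0,0,-150,0],[0,0,0,-175,0],[0,0,0,-190,0],[0,0,0,-200,0],[0,0,0,-200,0],[0,0,0,-200,0],[0,0,0,-200,0]]]'; python3 - <<'E'
from h import *
b=capture('side');save('c5.png',cv2.resize(b['image'][80:280,200:380],None,fx=3,fy=3,interpolation=cv2.INTER_CUBIC))
for n in['stud_a1_mid','caddy_a_corner','caddy_a_handle']:print(n,[(np.round(x['at']).tolist(),round(x['confidence'],2)) for x in tip_of(b,n)])
print(sense()['moment'])
E
```

```text
t: 11.9
tcp_pos: [621.9, 278.2, 301.3]
ee_rot: [[-0.952, -0.307, -0.003], [-0.307, 0.952, -0.002], [0.004, -0.001, -1.0]]
ft_force: [0.6, -0.2, -5.8]
width: 31.2
finger_force: 60.3
stud_a1_mid [([580.0, 287.0, 212.0], 0.53), ([557.0, 259.0, 320.0], 0.49), ([591.0, -222.0, 18.0], 0.24)]
caddy_a_corner [([492.0, 169.0, 199.0], 0.92), ([443.0, 46.0, 4.0], 0.81), ([376.0, 746.0, 1.0], 0.73), ([204.0, 322.0, 3.0], 0.69), ([602.0, -256.0, 13.0], 0.47)]
caddy_a_handle [([356.0, -32.0, 120.0], 0.81), ([556.0, 258.0, 318.0], 0.78), ([311.0, 314.0, 121.0], 0.76)]
[ 0.18799526 -0.21606159 -0.03118861]
```

View pics/c5.png

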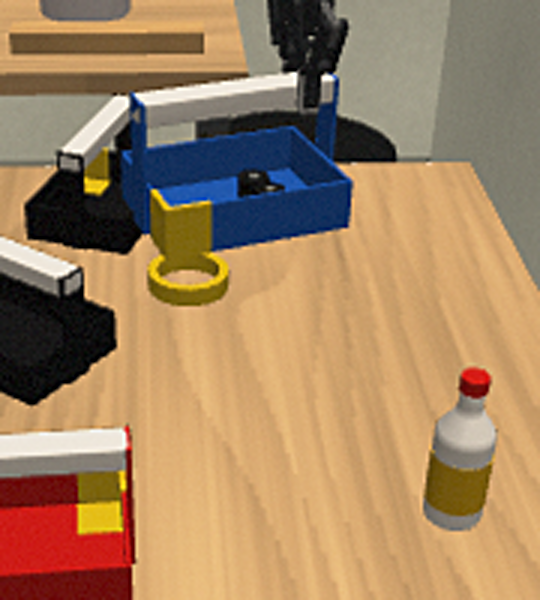

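The caddy (crop (240,190)) stays level, because pad friction holds it against the off-centre weight. I'll try vertical jerks (falling, then sharply up), which roughly double the load torque, with the caddy high above the bench.

```bash
python3 -m creep '[[[0,0,0,20,0],[0,0,0,60,0],[0,0,0,110,0],[0,0,0,60,0],[0,0,0,10,0],[0,0,0,-15,0],[0,0,0,-15,0],[0,0,0,25,0],[0,0,0,75,0],[0,0,0,25,0],[0,0,0,-15,0],[0,0,0,-15,0]]]'; python3 - <<'E'
from h import *
b=capture('side')
for n in['stud_a1_mid','caddy_a_corner','caddy_a_handle']:print(n,[(np.round(x['at']).tolist(),round(x['confidence'],2)) for x in tip_of(b,n)])
print(sense()['moment'])
E
```

```text
t: 13.3
tcp_pos: [625.8, 279.9, 321.8]
ee_rot: [[-0.952, -0.307, 0.007], [-0.307, 0.952, 0.004], [-0.008, 0.001, -1.0]]
ft_force: [2.8, 0.9, -7.0]
width: 30.9
finger_force: 64.0
stud_a1_mid [([548.0, 272.0, 197.0], 0.4)]
caddy_a_corner [([204.0, 319.0, -0.0], 0.89), ([443.0, 47.0, 4.0], 0.82), ([545.0, 190.0, 172.0], 0.69), ([381.0, 745.0, 3.0], 0.59)]
caddy_a_handle [([354.0, -30.0, 120.0], 0.97), ([566.0, 260.0, 314.0], 0.94), ([410.0, 635.0, 118.0], 0.74), ([314.0, 313.0, 118.0], 0.67)]
[ 0.08267366 -0.13201199  0.0161687 ]
```

It pitched: the handle centre is now 26 mm lower at 65 mm out, about 23°. One more jerk.

```bash
python3 -m creep '[[[0,0,0,20,0],[0,0,0,60,0],[0,0,0,110,0],[0,0,0,60,0],[0,0,0,10,0],[0,0,0,-5,0],[0,0,0,-5,0],[0,0,0,-5,0],[0,0,0,-5,0]]]'; python3 - <<'E'
from h import *
b=capture('side');save('c6.png',cv2.resize(b['image'][60:260,200:380],None,fx=3,fy=3,interpolation=cv2.INTER_CUBIC))
for n in['stud_a1_mid','caddy_a_corner','caddy_a_handle']:print(n,[(np.round(x['at']).tolist(),round(x['confidence'],2)) for x in tip_of(b,n)])
print(sense()['moment'])
E
```

```text
t: 14.4
tcp_pos: [620.7, 277.5, 320.4]
ee_rot: [[-0.952, -0.307, -0.005], [-0.307, 0.952, -0.003], [0.006, -0.001, -1.0]]
ft_force: [-0.8, 0.7, -6.4]
width: 30.9
finger_force: 64.8
stud_a1_mid [([559.0, 274.0, 169.0], 0.63)]
caddy_a_corner [([441.0, 46.0, 5.0], 0.86), ([205.0, 319.0, 6.0], 0.81)]
caddy_a_handle [([570.0, 265.0, 301.0], 0.83), ([312.0, 312.0, 118.0], 0.7), ([355.0, -31.0, 120.0], 0.66), ([412.0, 640.0, 118.0], 0.56)]
[ 0.11413097 -0.14625946  0.02214152]
```

View pics/c6.png

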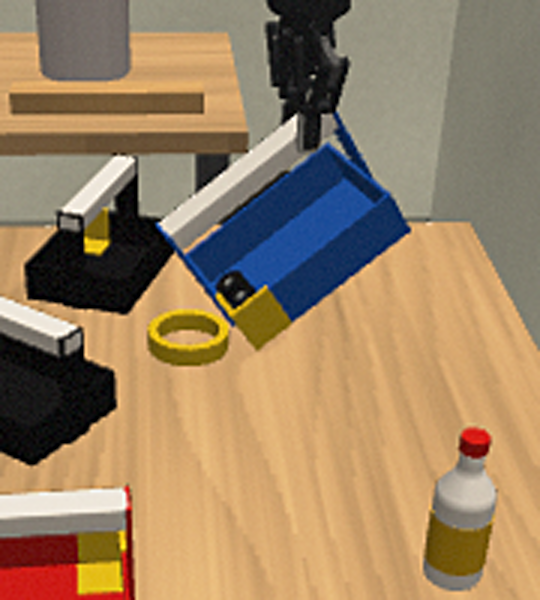

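It's tilted about 36°. The visible stud is at crop (235,288) on the -x wall, with the others hidden toward the yellow corner behind the -y wall. I'll check its distance from depth in the caddy frame, refining the tilt from the bar points.

```bash
python3 - <<'E'
from h import *
b=capture('side');P=pts(b);im=b['image'].astype(int)
xh=np.array([.952,.307,0]);yd=np.array([-.307,.952,0]);zz=np.array([0,0,1.])
S=P[60:260,200:380];I=im[60:260,200:380]
near=(np.linalg.norm(S-np.array([580,255,250]),axis=-1)<200)&(S[...,2]>110)
w=near&(I.min(-1)>140);Q=S[w]
h=Q@xh;vx,vz,_,_=cv2.fitLine(np.stack([h,Q[:,2]],-1).astype(np.float32),cv2.DIST_HUBER,0,.01,.01).ravel()
t=abs(np.arctan2(vz,vx));t=min(t,np.pi-t);print('tilt',np.degrees(t),len(Q))
s=sense();G=s['tcp_pos']+s['ee_rot'][:,2]*r.grasp_offset
x=np.cos(t)*xh+np.sin(t)*zz;z=-np.sin(t)*xh+np.cos(t)*zz;R=np.stack([x,yd,z],1)
L=(S-G)@R; print('bar in caddy axes rel grasp',L[w].min(0).round(),L[w].max(0).round())
y=near&(I[...,0]>120)&(I[...,1]>90)&(I[...,2]<70)
print('yellow',np.percentile(L[y],[2,98],axis=0).round())
k=near&(I.max(-1)<75)&(L[...,2]<-80)&(L[...,1]>-64)
print('stud',np.percentile(L[k],[2,50,98],axis=0).round(),k.sum())
E
```

```text
tilt 33.238842 337
bar in caddy axes rel grasp [-164.  -18.  -76.] [ 3. 70.  9.]
yellow [[-163.  -74. -124.]
 [-120.  -35.  -73.]]
stud [[-155.  -39. -116.]
 [-130.    6. -100.]
 [  24.   57.  -81.]] 155
```

The third stud sits about 82 mm from the corner, and the limit is 90. I'll do one sideways slosh while tilted to pack the studs tight, then re-measure.

```bash
python3 -m creep '[[[0,0,10,0,0],[0,0,30,0,0],[0,0,55,0,0],[0,0,85,0,0],[0,0,115,0,0],[0,0,140,0,0],[0,0,155,0,0],[0,0,163,0,0],[0,0,165,0,0],[0,0,165,0,0]]]'
python3 -m creep '[[[0,0,-8,0,0],[0,0,-26,0,0],[0,0,-54,0,0],[0,0,-92,0,0],[0,0,-141,0,0],[0,0,-165,0,0],[0,0,-165,0,0],[0,0,-165,0,0],[0,0,-165,0,0],[0,0,-165,0,0]]]'; python3 - <<'E'
from h import *
b=capture('side');save('c7.png',cv2.resize(b['image'][100:220,240:340],None,fx=5,fy=5,interpolation=cv2.INTER_CUBIC))
P=pts(b)
xh=np.array([.952,.307,0]);yd=np.array([-.307,.952,0]);zz=np.array([0,0,1.])
s=sense();G=s['tcp_pos']+s['ee_rot'][:,2]*r.grasp_offset
hs=[np.array(q['at']) for q in tip_of(b,'caddy_a_handle')];hh=[q for q in hs if np.linalg.norm(q-G)<90]
t=np.arcsin((G-hh[0])[2]/64) if hh else .58
x=np.cos(t)*xh+np.sin(t)*zz;z=-np.sin(t)*xh+np.cos(t)*zz;R=np.stack([x,yd,z],1)
C=np.array([-155,-66,-116]);print('tilt',np.degrees(t),'corner z',(G+R@C)[2])
for q in tip_of(b,'stud_a1_mid'):
    l=(np.array(q['at'])-G)@R
    print(l.round(),np.linalg.norm(l-C).round(1),q['confidence'])
for q in cut_out(b,'stud_a1_mid'):
    m=q['mask'];l=(P[m]-G)@R;print(q['confidence'],m.sum(),np.percentile(l,[5,50,95],axis=0).round().tolist(),np.argwhere(m).mean(0))
E
```

```text
t: 15.65
tcp_pos: [573.0, 434.2, 323.2]
ee_rot: [[-0.952, -0.306, 0.001], [-0.306, 0.952, -0.002], [0.0, -0.002, -1.0]]
ft_force: [-0.3, -0.2, -5.4]
width: 31.2
finger_force: 64.8
t: 16.65
tcp_pos: [622.3, 279.7, 323.4]
ee_rot: [[-0.951, -0.309, -0.0], [-0.309, 0.951, 0.001], [0.0, 0.001, -1.0]]
ft_force: [-0.1, 0.5, -6.2]
width: 31.5
finger_force: 64.8
tilt 40.59769964772779 corner z 153.10381790062857
[-154.   15.  -92.] 84.6 0.48
```

View pics/c7.png

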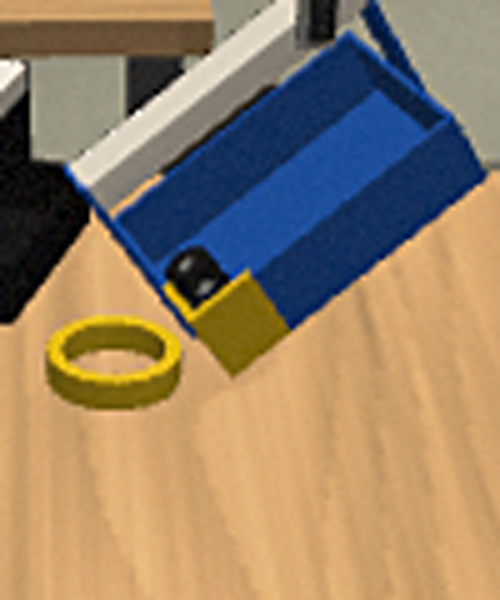

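The packed queue on the -x wall reads y = 15 mm, against 14 mm for three touching studs. The farthest stud is 82–85 mm from the corner, under the 90 mm limit. The wrist still reads the full weight, so all three are aboard. I'll settle and hand in.

```bash
python3 -m creep '[[[0,0,0,0,0],[0,0,0,0,0],[0,0,0,0,0],[0,0,0,0,0],[0,0,0,0,0],[0,0,0,0,0],[0,0,0,0,0],[0,0,0,0,0]]]'; python3 - <<'E'
from h import *
print(abs(sense()['joint_vel']).max()); print(finish_job())
E
```

```text
t: 17.65
tcp_pos: [623.0, 278.6, 323.3]
ee_rot: [[-0.952, -0.307, 0.0], [-0.307, 0.952, 0.0], [-0.0, -0.0, -1.0]]
ft_force: [0.1, 0.8, -5.3]
width: 31.1
finger_force: 64.8
0.003363747778596147
the job is handed in; nothing more can be done
None
```

The job is handed in: the left caddy read about 5.5 N on lifting, so I took it as the steel one and never lifted the right one; it is held at rest, tilted roughly 33–40° with its yellow corner about 150 mm up, the one stud I could measure 82–85 mm from that corner (limit 90 mm) and the other two, mostly hidden, taken to be packed closer in.

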